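# Open the ratchet stop and add a jar to the row

## Robot

A 6-joint arm with a two-finger parallel gripper is mounted at the origin on a cart in front of the work surface, level with it; the furniture and walls round the work are solid. World frame = base frame: x ahead of the robot, y to its left, z up, the work surface at z = 0. Lengths are in m, angles in rad, forces in N, time in s.
With the tool pointing down it reaches from about 0.275 to 0.85 m from the base axis. Payload 19 kg.
Tool frame: the origin (TCP) lies between the finger pads; the fingertips stand 19 mm ahead of it and the grasp point (between the pads) is the TCP; z points along the fingers, y is the line along which they close (so a half turn about z gives the same grasp; the last joint's range is limited). The gripper opens to 85 mm and grips with 20 to 120 N. Pads are 22 mm wide; open, the fingers measure 114 mm over their backs; the gripper's body (76 mm by 85 mm) begins 54 mm behind the grasp point. The pads swing forward as they close: fully open they stand 13 mm farther back than shut.
Start: joints at [-1.409, 0.15, 1.437, -0, 1.554, -0.134], TCP at [0.168, -0.55, 0.25] pointing down, gripper open.
Joint ranges: [-2.8, 2.8], [-0.68, 2.1], [0.12, 2.68], [-1.39, 4.53], [0.16, 2.79], [-2.81, 2.81]. Speed limits (rad/s): [1.89, 1.89, 2.22, 3.01, 3.01, 3.01].

## Interface

Orientations are given as a unit quaternion [w, x, y, z].
In Python, from cell import r, optics, ticket gives the robot as it stands.
- The arm moves only by the tool move_arm, never from a script. Its argument "motion" is a list of rows, each a list of 3 entries, a list of its own where there are three numbers: the finger opening in mm, from 0 to 85.4, then the shift along the tool's x, y, z in mm, then the turn, a rotation vector about the tool's x, y, z in degrees. In form: [[hand, [x, y, z], [wx, wy, wz]], ...]. A call has exactly 8 rows; each row is the pose to reach, as a shift and turn from the pose commanded when the call began, along the tool's axes at that moment; what a row does not reach only later rows make up. A row lasts 1/12 s, in which the tool goes at most 41.7 mm and 7.16 degrees, less where a joint would pass 70% of its speed; a pose out of reach is approached as far as the arm can. A call with a gripper value outside its range is refused whole. The fingers move at their own pace and stop on an object; "force" is the grip in N (left out, the last holds). Time passes only in rows, so rows that repeat a pose let the fingers close, or fill a call up. It gives the time, the measured TCP pose, the force, the opening and the grip force at its end, in the units of the state.
- r.sense(): the state, without advancing time (a new reading comes with each control period).
- optics.grab_frame(name): name is "scene" or "top" or "wrist"; returns a dict with "img" (384x512x3 uint8, red, green, blue), "vfov" (degrees; the focal length in pixels is half the picture's height over the tangent of half this angle, whatever the lens; pixels are square), "cx", "cy" (the principal point, pixels), "rvec" (rotation vector, rad) and "tvec" (3), from world to camera coordinates, as OpenCV has them. Camera axes: x right, y down, z forward; pixel columns grow to the right and rows downward; lengths in m; the calibration is good to about 2 mm. A picture is of the moment at which its call begins. There is no depth.
- ticket.close_job(): hands the job in; it is judged then, once.
The state is a dict: "clock": time; "joint_pos": joint angles; "qd": joint speeds; "joint_efforts": joint torques, N m; "eef_pos": TCP position; "orientation": TCP orientation; "wrist_force": force on the tool from outside, world axes, zero at the start; "wrist_torque": the same for the moment, N m; "finger_gap": finger opening in m; "finger_force": force on a finger pad.
Only numpy, scipy, OpenCV 4.12 (cv2) and the standard library are available. Lean on these libraries where they do the work, as an engineer would, in place of code of your own. Each camera call takes 0.05 s, during which the arm holds its last target. There are 200 camera calls.

## Task

Make room in the jar rail and add the third jar: press the red release of the sliding jaw and, keeping it pressed, push the jaw back along its bar until the jar waiting on the counter fits. Then gently push that jar along the counter into the row, against the bar between the jaw and the two jars already there, let the release spring up and push the jaw back up so that the three jars stand snug. Nothing is to be gripped, lifted or forced, the jars stay upright, and the other things on the counter stay where they are.

Things in the scene. Friction and masses are not known exactly. Their poses are not given: they have to be found in the camera images.
- rail: Ratchet stop rail fixed on the counter: aluminium bar 26 mm wide, tooth tops 34 mm high. Origin on the counter under the bar's centre line; x points away from the robot, y along the bar to its grey fixed end, z up. Bar from y = -192 to +206 mm. The jars stand on the counter on its -x side, touching it: a row jar's axis is at x = -47 mm. Position and yaw differ each run.
- stop_jaw (a joint): Sliding jaw (m). Clear length from the fixed end's face to the jaw's face = 140 mm + this value; grows as the jaw goes back (to the bar's -y end), stop at 0.125. Starts at 0 to 0.024; three touching jars need 0.064. Ratchet of 6 mm pitch: towards the jars it clicks along at 2 to 5 N plus what the jars resist; back it goes only with the release down, then with about 2 N, lightly damped.
- release (a joint): Angle of the rocking release (rad): 0 up (let go, it may rest on a tooth at up to 0.15), ratchet locked; 0.34 fully down; free of the teeth above 0.18. Springs up by itself. It tips about a pivot 20 mm behind the hump's front side and 38 mm above the counter, so the pad sinks by this angle times the distance to the pivot. Force, pressed close to the hump: about 1.5 N to start, 5 N fully down.
- release_pad (a point): Middle of the top of the red ribbed release pad, pressed down; 34 mm across the bar, 34 mm along it; 59 mm above the counter when up, and rising towards the jars by 0.15 rad then (level at angle 0.15); 30 mm behind the jaw's face, 20 mm in front of the hump, 40 mm in front of its pivot. Nothing stands above it. Moves with the pad; axes as the rail's.
- jaw_face (a point): Middle of the jaw's rubber face that touches the jars, 31 mm above the counter, at x = -47 mm of the rail; moves with the jaw; axes as the rail's, +y towards the jars. The grey jaw plate is 12 mm thick, spans x = -72 to -14 mm of the rail, top 57 mm above the counter.
- fixed_face (a point): Middle of the rubber face of the fixed end, at x = -47, y = +190 mm of the rail, 30 mm above the counter; axes as the rail's. The grey fixed plate reaches from x = -72 mm to the bar, top 56 mm above the counter.
- hump_front (a point): Middle of the upright front side of the black hump on the jaw's carriage, 67 mm above the counter (side from 58 to 76 mm high, 42 mm wide), 50 mm behind the jaw's face, 20 mm behind the pad's middle: a finger holding the pad down bears on it to push the jaw back. Moves with the jaw; axes as the rail's.
- jaw_back (a point): Middle of the upright back side of the jaw's black carriage, 55 mm above the counter; the side is flat from 40 to 70 mm high, 36 mm wide: push here to send the jaw towards the jars. 104 mm behind the jaw's face; moves with it; axes as the rail's. The carriage rides over the bar, 42 mm wide, top 76 mm above the counter.
- new_jar: The jar to add: glass jar of green capers with a white lid, 68 mm across, 80 mm high, about 0.3 kg, standing alone on the counter in front of the rail (-x side). Origin at the centre of its underside.
- row_jar_1: Same kind of jar, 68 mm across, 80 mm high, in the row next to the fixed end. Origin at the centre of its underside.
- row_jar_2: Same kind of jar, 68 mm across, 80 mm high, in the row next to the sliding jaw. Origin at the centre of its underside.
- red_jar: Bystander: jar of preserve with a red lid, 81 mm across, 115 mm high. Origin at the centre of its underside.
- honey_jar: Bystander: jar with a pale gold lid, 67 mm across, 85 mm high. Origin at the centre of its underside.
- price_card: Bystander: wooden block with an upright card, 26 x 85 mm, 87 mm high. Origin at the centre of its underside.
- weight_big: Bystander: brass scale weight with a knob, 44 mm across, 50 mm high. Origin at the centre of its underside.
- weight_mid: Bystander: brass scale weight, 34 mm across, 40 mm high. Origin at the centre of its underside.
- weight_small: Bystander: brass scale weight, 27 mm across, 32 mm high. Origin at the centre of its underside.
- tumbler: Bystander: tumbler holding small cards, 80 x 104 mm, 130 mm high. Origin at the centre of its underside.
Mind the look-alikes: they are no part of the job. What is shaped like the row_jar_2 but purple or turquoise is not meant.

How it is judged:
On the way, in this order (a step that is already met when the one before it is completed fails the run):
1. the release is pressed down (value of joint release above 0.16 rad), for 0.1 s.
2. the jaw is pushed back far enough for the new jar (value of joint stop_jaw above 0.062 m), for 0.2 s.
3. the new jar stands in the row, against the bar, between the jaw and the other jars (x of new_jar in the frame of rail between -0.06 and -0.04 m and y of new_jar in the frame of rail between -0.1 and 0.075 m), for 0.2 s.
At the end, for the whole second after the job is handed in: All three jars stand upright and still against the bar (axes 40 to 60 mm in front of its centre line), the new one between the jaw and the other two; the jaw stands with at most 8 mm of free length left over the three jars (joint below 0.072), and the release has sprung up (below 0.17) (value of joint stop_jaw below 0.072 m and value of joint release below 0.17 rad and x of new_jar in the frame of rail between -0.06 and -0.04 m and y of new_jar in the frame of rail between 0 and 0.04 m and x of row_jar_1 in the frame of rail between -0.06 and -0.04 m and y of row_jar_1 in the frame of rail between 0.135 and 0.165 m and x of row_jar_2 in the frame of rail between -0.06 and -0.04 m and y of row_jar_2 in the frame of rail between 0.065 and 0.1 m and angle between each of row_jar_1, row_jar_2, new_jar's own z axis and vertical below 0.1 rad and linear speed of each of row_jar_1, row_jar_2, new_jar below 0.02 m/s and velocity of joint stop_jaw below 0.01 m/s); the robot touches nothing.
It fails at once if a jar of the row or the new jar is lifted off the counter or tipped (height (world z) of any of row_jar_1, row_jar_2, new_jar above 0.012 m or angle between any of row_jar_1, row_jar_2, new_jar's own z axis and vertical above 0.3 rad).
It fails at once if the new jar is gripped on its way instead of pushed: more than 30 N between the fingers and it before it has reached the bar (contact force between the fingers and new_jar above 30 N and x of new_jar in the frame of rail below -0.062 m).
It fails at once if the jaw is gripped and dragged instead of pushed: more than 40 N between the fingers and the rail's parts while the jaw is on its free way (0.070 to 0.118) (contact force between the fingers and rail above 40 N and value of joint stop_jaw between 0.07 and 0.118 m).
It fails at once if a jar, the jaw, the release or the rail is rammed or forced: more than 80 N between the fingers and it (contact force between the fingers and row_jar_1 above 80 N or contact force between the fingers and row_jar_2 above 80 N or contact force between the fingers and new_jar above 80 N or contact force between the fingers and rail above 80 N).
It fails at once if another thing on the counter (jar with the red lid, honey jar, price card, brass weights, tumbler) is moved by more than 25 mm (distance of any of red_jar, honey_jar, price_card, weight_big, weight_mid, weight_small, tumbler from where it was at the start of the episode above 0.025 m).
It also fails if it takes over 54 s, if anything falls off the work surface, if the arm or the gripper's body presses on something with over 40 N, if the wrist force passes 120 N, or if a joint passes its speed limit or range.

## Working session

There is one attempt and no reset: what is moved stays moved. The work goes in short steps, Python scripts to look and compute and a tool call to move; the robot and the scene stay as the last step left them, time stands still between calls to the robot, and variables do not carry over. Pictures are saved under pics/ and viewed, at most 10 in all, crops included, and the job is handed in when it is done.

Besides the shell and the picture viewer there is one more tool, called after "Request:" as name(argument=value, ...), one argument or row to a line, values as JSON. move_arm: Moves the arm, as the interface text tells. Its arguments: {"type":"object","properties":{"motion":{"type":"array"},"force":{"type":"number"}},"required":["motion"]}

```bash
mkdir -p pics; cat > h.py <<'E'
import numpy as np, cv2
from cell import r, optics, ticket
from scipy.spatial.transform import Rotation as R
def grab(n,fn=None):
    f=optics.grab_frame(n)
    if fn: cv2.imwrite('pics/'+fn,f['img'][...,::-1])
    return f
def cam(f):
    h=f['img'].shape[0]; F=h/2/np.tan(np.radians(f['vfov'])/2)
    K=np.array([[F,0,f['cx']],[0,F,f['cy']],[0,0,1]]); return K,np.array(f['rvec'],float),np.array(f['tvec'],float)
def ray(f,u,v,z):
    K,rv,t=cam(f); M=cv2.Rodrigues(rv)[0]; c=-M.T@t; d=M.T@np.linalg.inv(K)@[u,v,1]
    return c+d*(z-c[2])/d[2]
def proj(f,P):
    K,rv,t=cam(f); return cv2.projectPoints(np.array(P,float).reshape(-1,1,3),rv,t,K,None)[0][:,0]
E
python3 - <<'E'
from h import *
a=grab('scene');b=grab('top')
import pickle;pickle.dump((a,b),open('ab.pkl','wb'))
for n,f in (('s0',a),('t0',b)): cv2.imwrite(f'pics/{n}.png',cv2.resize(f['img'][...,::-1],(800,600),interpolation=cv2.INTER_CUBIC))
for f in(a,b): K,rv,t=cam(f); print(K[0,0],-cv2.Rodrigues(rv)[0].T@t)
print(r.sense())
E
```

```text
385.8235936695392 [-0.3220665   0.67302369  0.79432072]
366.63979264902196 [ 0.40012656 -0.00531821  1.10550412]
{'clock': 0.1, 'joint_pos': array([-1.40899762e+00,  1.50946456e-01,  1.43792689e+00,  2.83927429e-06,
        1.55383440e+00, -1.33990720e-01]), 'qd': array([-0.00040954, -0.00193199, -0.00197312,  0.00035389,  0.00110458,
        0.00138926]), 'joint_efforts': array([ 4.08352047e-03, -7.14389133e+01, -5.71790636e+01, -3.72570794e-04,
        6.96828080e-03, -7.59312979e-05]), 'eef_pos': array([ 0.16756431, -0.54983479,  0.24974983]), 'orientation': array([-5.57509658e-04,  9.89083347e-01,  1.47356108e-01, -6.33255337e-06]), 'wrist_force': array([-0.96289516,  0.51197134, -0.48999223]), 'wrist_torque': array([ 0.05435991,  0.00065964, -0.04278195]), 'finger_force': 0.0, 'finger_gap': 0.08518568419964906}
```

View pics/t0.png

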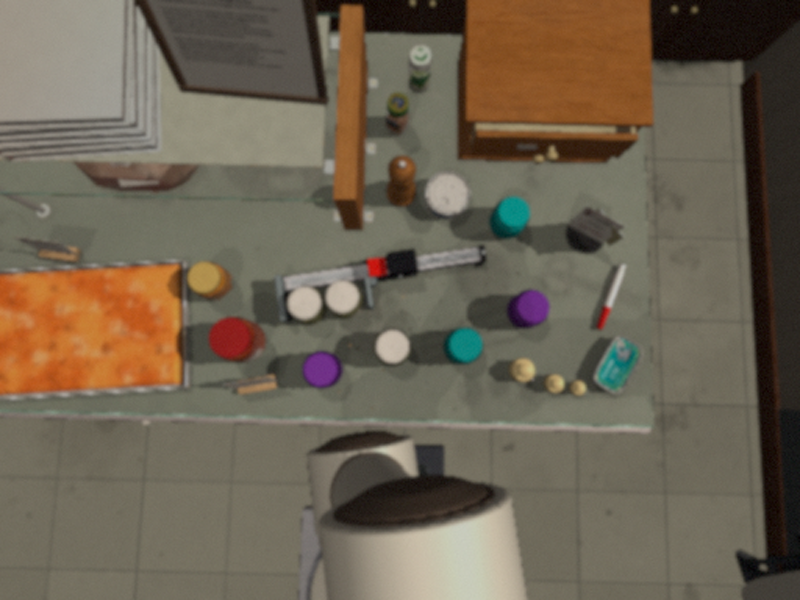

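View pics/s0.png

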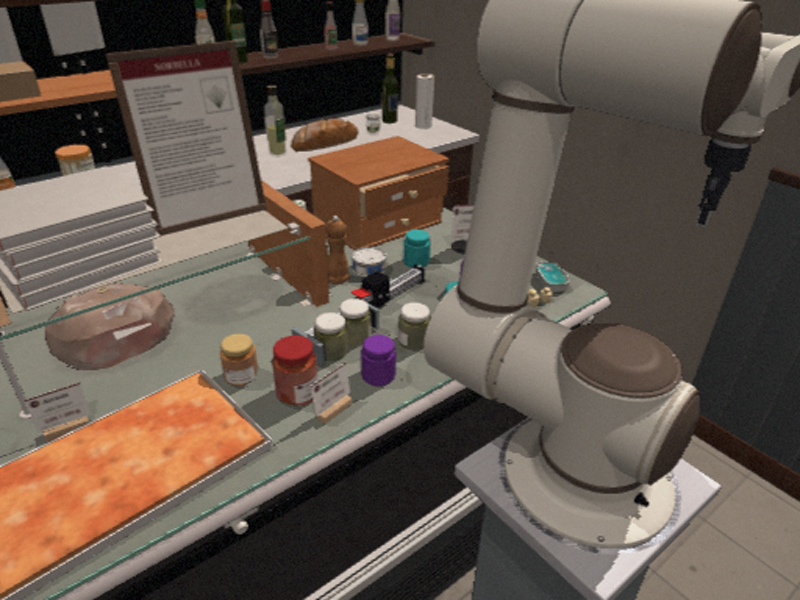

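The top view shows the rail bar running from (283,283) to (485,255), with red release at (376,267), the hump at (401,263) and two white-lid row jars at (304,302) and (342,297). White-lid candidates are the lone jar at (393,347), which is the new jar since it's green capers in the scene view at (414,325), and the white thing at (447,194), which is behind the rail and a different kind. The purple (322,369), (529,308) and turquoise (464,345), (511,216) jars are look-alikes. One enlarged crop to confirm.

```bash
python3 - <<'E'
from h import *
import pickle;a,b=pickle.load(open('ab.pkl','rb'))
c=b['img'][140:250,165:325,::-1]  # x5
cv2.imwrite('pics/t1.png',cv2.resize(c,(800,550),interpolation=cv2.INTER_CUBIC))
E
```

```text
(no output)
```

View pics/t1.png

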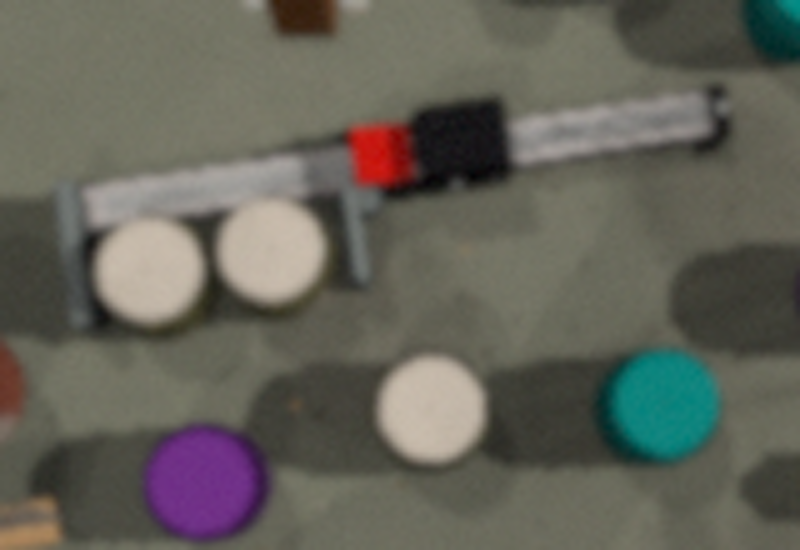

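```bash
python3 - <<'E'
from h import *
import pickle;a,b=pickle.load(open('ab.pkl','rb'))
g=lambda u,v,z:ray(b,(u-2)/5+165,(v-2)/5+140,z)
P={k:g(*p) for k,p in dict(j1=(149,272,.08),j2=(272,252,.08),new=(432,410,.08),pur=(206,482,.08),turq=(661,405,.08),barR=(705,117,.034),barL=(90,206,.034),pad=(381,155,.059),humpF=(412,147,.076),humpB=(506,140,.076),back55=(508,140,.06),platetop=(354,282,.057)).items()}
for k,v in P.items(): print(k,v.round(4))
d=P['barL']-P['barR']; yaw=np.arctan2(-d[0],d[1]); d2=P['j1']-P['j2']; print('yaw',yaw,np.arctan2(-d2[0],d2[1]))
yaw=(yaw+np.arctan2(-d2[0],d2[1])*0.4)/1.4
# origin fit
Rm=np.array([[np.cos(yaw),-np.sin(yaw)],[np.sin(yaw),np.cos(yaw)]])
os=[P[k][:2]-Rm@q for k,q in dict(j1=(-.047,.156),j2=(-.047,.088)).items()]
print('yaw',yaw,os)
o=os[0]*.5+os[1]*.5
for k,v in P.items(): print(k,'rail',(Rm.T@(v[:2]-o)).round(4))
E
```

```text
j1 [0.5225 0.1601 0.08  ]
j2 [0.5356 0.0913 0.08  ]
new [ 0.4488 -0.0012  0.08  ]
pur [0.4059 0.1233 0.08  ]
turq [ 0.4547 -0.129   0.08  ]
barR [ 0.629  -0.1593  0.034 ]
barL [0.5665 0.2041 0.034 ]
pad [0.5966 0.0321 0.059 ]
humpF [0.5985 0.0139 0.076 ]
humpB [ 0.6039 -0.0396  0.076 ]
back55 [ 0.6071 -0.0413  0.06  ]
platetop [0.5224 0.0456 0.057 ]
yaw 0.17032593932380993 0.18717170606050645
yaw 0.17513901553429467 [array([0.59601229, 0.01468283]), array([0.59720343, 0.01279046])]
j1 rail [-0.0474  0.157 ]
j2 rail [-0.0466  0.087 ]
new rail [-0.1481  0.0111]
pur rail [-0.1687  0.1411]
turq rail [-0.1646 -0.1158]
barR rail [ 0.0017 -0.176 ]
barL rail [0.0035 0.1927]
pad rail [0.0032 0.0181]
humpF rail [ 0.0019 -0.0001]
humpB rail [-0.0022 -0.0538]
back55 rail [ 0.0007 -0.0561]
platetop rail [-0.0676  0.0443]
```

```bash
python3 - <<'E'
from h import *
import pickle;a,b=pickle.load(open('ab.pkl','rb'))
s=.64
p=ray(a,318*s,305*s,0);print('panel base front(scene)',p)
for h in (.05,.1,.15,.2,.25,.3): print(h,'top-front from top view',ray(b,340*s,222*s,h).round(3),ray(b,362*s,228*s,h).round(3),'scene',ray(a,325*s,240*s,h).round(3),'glass',ray(b,335*s,197*s,h).round(3),ray(a,310*s,238*s,h).round(3))
E
```

```text
panel base front(scene) [0.68249455 0.09432594 0.        ]
0.05 top-front from top view [0.682 0.103 0.05 ] [0.672 0.061 0.05 ] scene [ 0.859 -0.04   0.05 ] glass [0.731 0.115 0.05 ] [ 0.891 -0.015  0.05 ]
0.1 top-front from top view [0.669 0.098 0.1  ] [0.659 0.058 0.1  ] scene [0.779 0.008 0.1  ] glass [0.715 0.109 0.1  ] [0.809 0.031 0.1  ]
0.15 top-front from top view [0.655 0.093 0.15 ] [0.646 0.055 0.15 ] scene [0.7   0.055 0.15 ] glass [0.699 0.103 0.15 ] [0.728 0.077 0.15 ]
0.2 top-front from top view [0.642 0.088 0.2  ] [0.633 0.052 0.2  ] scene [0.621 0.103 0.2  ] glass [0.684 0.098 0.2  ] [0.646 0.124 0.2  ]
0.25 top-front from top view [0.629 0.083 0.25 ] [0.62  0.049 0.25 ] scene [0.542 0.151 0.25 ] glass [0.668 0.092 0.25 ] [0.565 0.17  0.25 ]
0.3 top-front from top view [0.615 0.078 0.3  ] [0.607 0.046 0.3  ] scene [0.462 0.199 0.3  ] glass [0.652 0.086 0.3  ] [0.483 0.216 0.3  ]
```

Request:
move_arm(
  motion=[
    [0, [20, 0, 0], [0, 0, 7]],
    [0, [50, -20, 0], [0, 0, 7.1]],
    [0, [80, -50, 0], [0, 0, 7.1]],
    [0, [100, -80, 0], [0, 0, 7.1]],
    [0, [120, -110, 0], [0, 0, 7.1]],
    [0, [140, -140, 0], [0, 0, 7.1]],
    [0, [155, -170, 0], [0, 0, 7.1]],
    [0, [170, -200, 0], [0, 0, 7.1]],
  ],
)

```text
clock: 0.77
eef_pos: [0.2719, -0.3073, 0.25]
orientation: [-0.0, 0.996, 0.086, -0.0]
wrist_force: [1.3, 0.8, 0.3]
finger_gap: -0.0001
finger_force: 0.0
```

Request:
move_arm(
  motion=[
    [0, [30, -22, 0], [0, 0, 0]],
    [0, [60, -45, 10], [0, 0, 0]],
    [0, [90, -68, 20], [0, 0, 0]],
    [0, [120, -90, 30], [0, 0, 0]],
    [0, [150, -113, 40], [0, 0, 0]],
    [0, [180, -136, 50], [0, 0, 0]],
    [0, [210, -158, 60], [0, 0, 0]],
    [0, [240, -181, 70], [0, 0, 0]],
  ],
)

```text
clock: 1.43
eef_pos: [0.4783, -0.0879, 0.1797]
orientation: [-0.0, 0.996, 0.086, -0.0]
wrist_force: [0.1, -1.3, 0.8]
finger_gap: 0.0003
finger_force: 0.0
```

Request:
move_arm(
  motion=[
    [0, [25, -19, 0], [0, 0, 0]],
    [0, [50, -38, 5], [0, 0, 0]],
    [0, [75, -57, 15], [0, 0, 0]],
    [0, [100, -76, 20], [0, 0, 0]],
    [0, [120, -90, 30], [0, 0, 0]],
    [0, [129, -97, 30], [0, 0, 0]],
    [0, [129, -97, 30], [0, 0, 0]],
    [0, [129, -97, 30], [0, 0, 0]],
  ],
)

```text
clock: 2.1
eef_pos: [0.5877, 0.0279, 0.1501]
orientation: [-0.0, 0.996, 0.086, -0.0]
wrist_force: [0.9, 0.6, -0.8]
finger_gap: -0.0001
finger_force: 0.0
```

```bash
python3 - <<'E'
from h import *
import pickle
f=grab('wrist');pickle.dump(f,open('w1.pkl','wb'))
cv2.imwrite('pics/w1.png',cv2.resize(f['img'][...,::-1],(800,600),interpolation=cv2.INTER_CUBIC))
print(r.sense()['eef_pos'])
E
```

```text
[0.58746666 0.02736643 0.15046467]
```

View pics/w1.png

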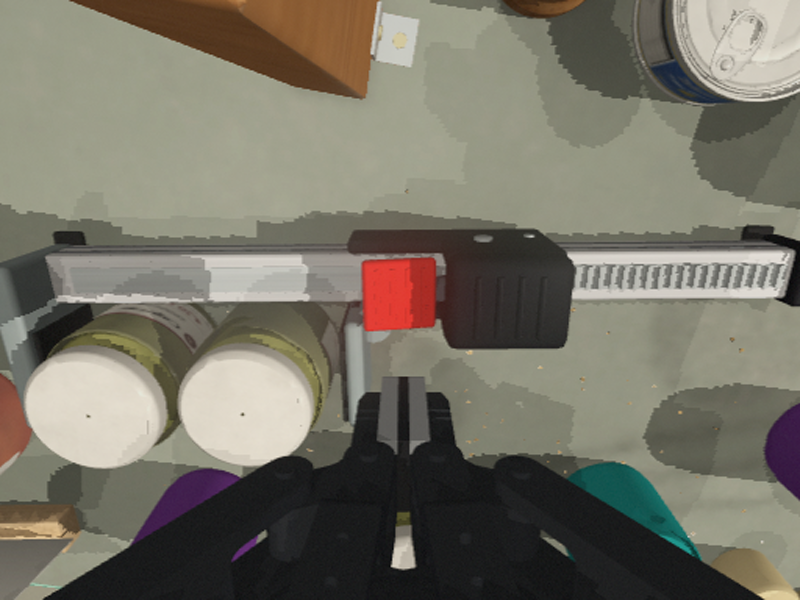

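The wrist view shows the pad at (362–437, 257–331), hump from (445,250) to (572,348), the bar's top edges at y≈250–300, jar lids at (95,408) and (245,405), and wooden panel's front bottom corner at (363,97).

```bash
python3 - <<'E'
from h import *
import pickle;f=pickle.load(open('w1.pkl','rb'))
s=.64
P={k:ray(f,u*s,v*s,z) for k,(u,v,z) in dict(padc=(400,294,.059),padL=(363,295,.062),padR=(437,293,.056),humpF=(446,300,.076),humpBack=(570,305,.070),j1=(95,408,.08),j2=(245,405,.08),barL=(50,278,.034),barR=(790,272,.034),tipL=(380,378,.131),tipR=(427,378,.131),panel0=(363,97,0),fixtop=(20,300,.05)).items()}
p,q=P['barL'],P['barR'];d=p-q;print('yaw',np.arctan2(-d[0],d[1]),'tipW',np.linalg.norm(P['tipL']-P['tipR']))
yaw=.172;Rm=np.array([[np.cos(yaw),-np.sin(yaw)],[np.sin(yaw),np.cos(yaw)]]);o=np.array([.5966,.0137])
for k,v in P.items(): print(k,v.round(4),(Rm.T@(v[:2]-o)).round(4))
print(Rm.T@(np.array(r.sense()['eef_pos'][:2])-o), proj(f,[[*r.sense()['eef_pos'][:2],.131]])/s)
E
```

```text
yaw 0.18140139909375314 tipW 0.015071793182340448
padc [0.5993 0.0321 0.059 ] [0.0058 0.0177]
padL [0.597  0.0486 0.062 ] [0.0063 0.0343]
padR [0.6017 0.0153 0.056 ] [0.0053 0.0007]
humpF [0.6056 0.0135 0.076 ] [ 0.0089 -0.0017]
humpBack [ 0.6107 -0.0409  0.07  ] [ 0.0045 -0.0562]
j1 [0.5301 0.158  0.08  ] [-0.0409  0.1535]
j2 [0.5431 0.0922 0.08  ] [-0.0393  0.0865]
barL [0.5691 0.2055 0.034 ] [0.0057 0.1937]
barR [ 0.636  -0.1592  0.034 ] [ 0.0092 -0.177 ]
tipL [0.594  0.0373 0.131 ] [0.0015 0.0237]
tipR [0.5966 0.0224 0.131 ] [0.0015 0.0086]
panel0 [0.681  0.0657 0.    ] [0.092  0.0368]
fixtop [0.5622 0.2094 0.05  ] [-0.0004  0.1987]
[-0.00665952  0.01502798] [[406.9264744  400.30095987]]
```

Request:
move_arm(
  motion=[
    [0, [3, -1, 15], [0, 0, 0]],
    [0, [7, -1, 35], [0, 0, 0]],
    [0, [7, -1, 55], [0, 0, 0]],
    [0, [7, -1, 67], [0, 0, 0]],
    [0, [7, -1, 70], [0, 0, 0]],
    [0, [7, -1, 73], [0, 0, 0]],
    [0, [7, -1, 76], [0, 0, 0]],
    [0, [7, -1, 76], [0, 0, 0]],
  ],
)

```text
clock: 2.82
eef_pos: [0.5949, 0.0299, 0.075]
orientation: [-0.0, 0.996, 0.086, 0.001]
wrist_force: [0.1, -0.6, 0.7]
finger_gap: 0.0003
finger_force: 0.7
```

Request:
move_arm(
  motion=[
    [0, [0, 0, 1.5], [0, 0, 0]],
    [0, [0, 0, 3], [0, 0, 0]],
    [0, [0, 0, 4.5], [0, 0, 0]],
    [0, [0, 0, 6], [0, 0, 0]],
    [0, [0, 0, 7], [0, 0, 0]],
    [0, [0, 0, 7.5], [0, 0, 0]],
    [0, [0, 0, 7.5], [0, 0, 0]],
    [0, [0, 0, 7.5], [0, 0, 0]],
  ],
)

```text
clock: 3.48
eef_pos: [0.5948, 0.0301, 0.0669]
orientation: [-0.0, 0.996, 0.086, 0.0]
wrist_force: [1.1, 1.8, 3.9]
finger_gap: -0.0002
finger_force: 1.5
```

```bash
python3 - <<'E'
from h import *
f=grab('wrist')
cv2.imwrite('pics/w2.png',f['img'][100:300,180:400,::-1].repeat(3,0).repeat(3,1))
s=r.sense();print(s['eef_pos'],s['wrist_force'])
E
```

```text
[0.59472282 0.03005394 0.06687982] [1.7813297  1.83330363 3.22871729]
```

View pics/w2.png

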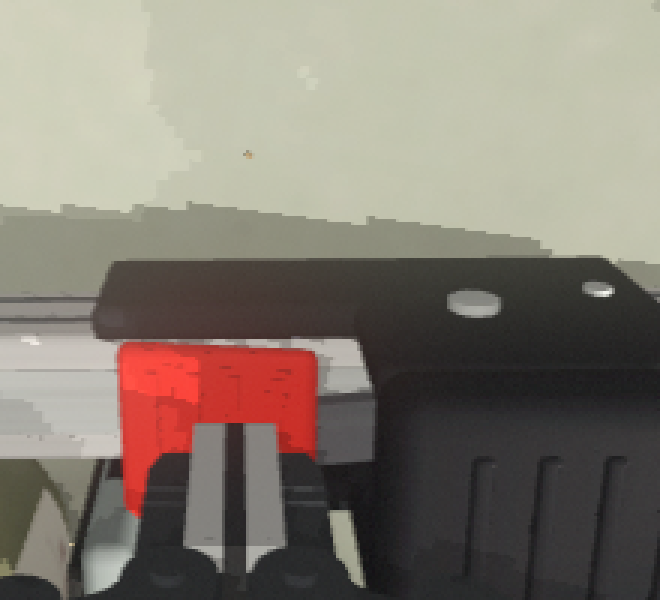

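Request:
move_arm(
  motion=[
    [0, [0, 0, 1.0], [0, 0, 0]],
    [0, [0, 1, 1.2], [0, 0, 0]],
    [0, [0, 3, 1.2], [0, 0, 0]],
    [0, [0, 5, 1.2], [0, 0, 0]],
    [0, [0, 8, 1.2], [0, 0, 0]],
    [0, [0, 12, 1.2], [0, 0, 0]],
    [0, [0, 16, 1.2], [0, 0, 0]],
    [0, [0, 20, 1.2], [0, 0, 0]],
  ],
)

```text
clock: 4.2
eef_pos: [0.5982, 0.0099, 0.0657]
orientation: [-0.0, 0.996, 0.086, 0.0]
wrist_force: [1.5, 2.5, 3.5]
finger_gap: 0.0002
finger_force: 1.8
```

Request:
move_arm(
  motion=[
    [0, [0, 5, 0], [0, 0, 0]],
    [0, [0, 12, 0], [0, 0, 0]],
    [0, [0, 19, 0], [0, 0, 0]],
    [0, [0, 26, 0], [0, 0, 0]],
    [0, [0, 33, 0], [0, 0, 0]],
    [0, [0, 40, 0], [0, 0, 0]],
    [0, [0, 47, 0], [0, 0, 0]],
    [0, [0, 54, 0], [0, 0, 0]],
  ],
)

```text
clock: 4.87
eef_pos: [0.6074, -0.0436, 0.0656]
orientation: [-0.0, 0.996, 0.086, -0.0]
wrist_force: [1.4, 2.9, 3.3]
finger_gap: -0.0003
finger_force: 2.0
```

Request:
move_arm(
  motion=[
    [0, [0, 6, 0], [0, 0, 0]],
    [0, [0, 12, 0], [0, 0, 0]],
    [0, [0, 18, 0], [0, 0, 0]],
    [0, [0, 22, 0], [0, 0, 0]],
    [0, [0, 26, 0], [0, 0, 0]],
    [0, [0, 28, 0], [0, 0, 0]],
    [0, [0, 28, 0], [0, 0, 0]],
    [0, [0, 28, 0], [0, 0, 0]],
  ],
)

```text
clock: 5.53
eef_pos: [0.612, -0.0706, 0.0655]
orientation: [0.0, 0.996, 0.086, -0.0]
wrist_force: [0.9, -1.0, 2.3]
finger_gap: -0.0001
finger_force: 1.2
```

```bash
python3 - <<'E'
from h import *
import pickle
f=grab('wrist');pickle.dump(f,open('w3.pkl','wb'))
cv2.imwrite('pics/w3.png',cv2.resize(f['img'][...,::-1],(800,600),interpolation=cv2.INTER_CUBIC))
s=r.sense();print(s['eef_pos'],s['wrist_force'])
E
```

```text
[ 0.61193529 -0.07050229  0.06552809] [ 1.24272786 -1.34532022  2.28669706]
```

View pics/w3.png

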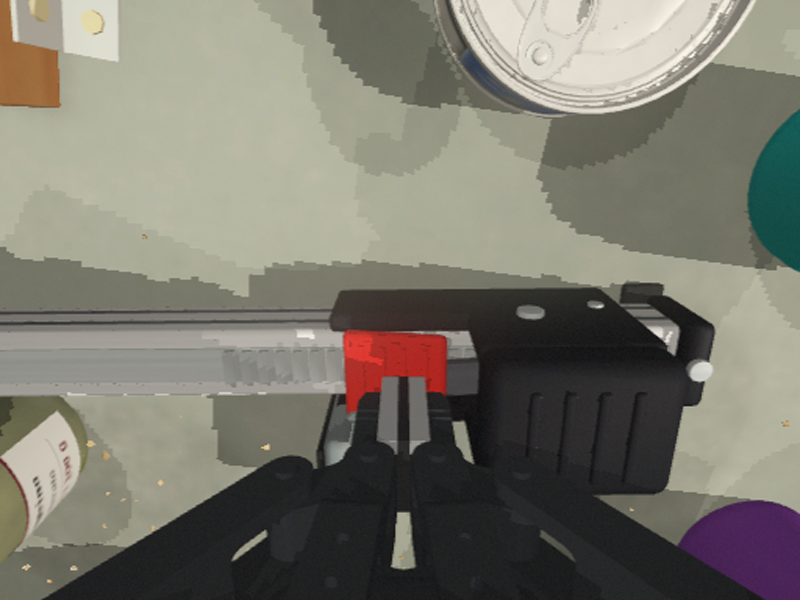

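Request:
move_arm(
  motion=[
    [0, [0, 0, -10], [0, 0, 0]],
    [0, [0, 0, -40], [0, 0, 0]],
    [0, [-5, -3, -75], [0, 0, 0]],
    [0, [-40, -20, -85], [0, 0, 0]],
    [0, [-75, -37, -85], [0, 0, 0]],
    [0, [-110, -54, -85], [0, 0, 0]],
    [0, [-145, -71, -85], [0, 0, 0]],
    [0, [-180, -88, -85], [0, 0, 0]],
  ],
)

```text
clock: 6.25
eef_pos: [0.4176, -0.0139, 0.1507]
orientation: [-0.0, 0.996, 0.086, -0.0]
wrist_force: [-0.2, 0.1, 1.1]
finger_gap: 0.0002
finger_force: 0.0
```

Request:
move_arm(
  motion=[
    [40, [-20, -6, 0], [0, 0, 0]],
    [40, [-33, -9, 0], [0, 0, 0]],
    [40, [-33, -9, 0], [0, 0, 0]],
    [40, [-33, -9, 0], [0, 0, 0]],
    [40, [-33, -9, 0], [0, 0, 0]],
    [40, [-33, -9, 0], [0, 0, 0]],
    [40, [-33, -9, 0], [0, 0, 0]],
    [40, [-33, -9, 0], [0, 0, 0]],
  ],
)

```text
clock: 6.92
eef_pos: [0.386, -0.0113, 0.1504]
orientation: [-0.0, 0.996, 0.086, -0.0]
wrist_force: [0.9, 0.5, 0.2]
finger_gap: 0.0401
finger_force: 0.0
```

```bash
python3 - <<'E'
from h import *
import pickle
f=grab('wrist');pickle.dump(f,open('w4.pkl','wb'))
cv2.imwrite('pics/w4.png',cv2.resize(f['img'][...,::-1],(800,600),interpolation=cv2.INTER_CUBIC))
s=r.sense();print(s['eef_pos'],s['wrist_force'],s['finger_gap'])
E
```

```text
[ 0.38588424 -0.01131535  0.15041659] [0.50214808 0.66442764 0.69689617] 0.03990300414654671
```

View pics/w4.png

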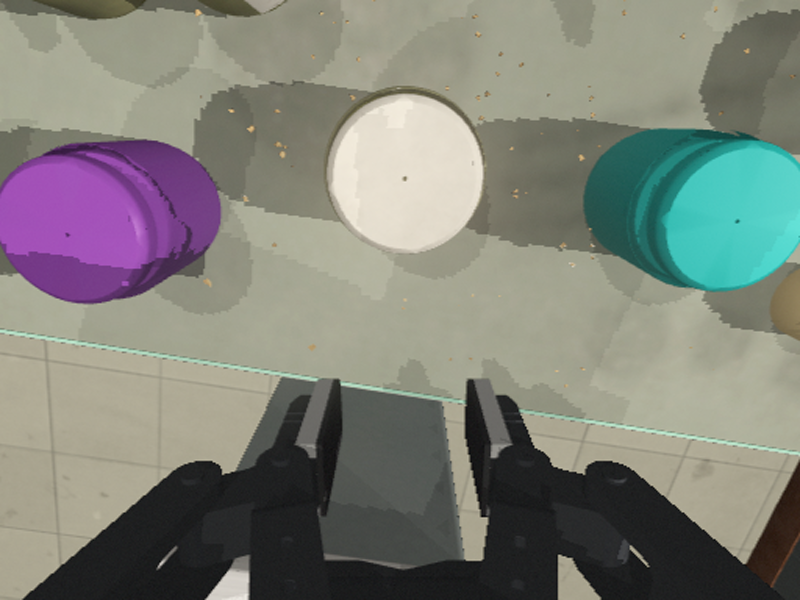

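The lid of the new jar is centred at (406,172), between the fingertips (330–475), with the turquoise and purple look-alikes well clear.

```bash
cat >> h.py <<'E'
def jaw():  # red pad and white lids in the top view, old rail coordinates
    b=grab('top'); im=b['img'].astype(int)
    yaw=.172;Rm=np.array([[np.cos(yaw),-np.sin(yaw)],[np.sin(yaw),np.cos(yaw)]]);o=np.array([.5966,.0137])
    rc=lambda u,v,z:(Rm.T@(ray(b,u,v,z)[:2]-o)).round(4)
    red=((im[...,0]>150)&(im[...,1]<60)&(im[...,2]<60)); red[:,:200]=0; red[:140]=0;red[185:]=0;red[:,330:]=0
    v,u=np.nonzero(red); print('pad',len(u),rc(u.mean(),v.mean(),.059) if len(u) else '')
    w=((im.min(-1)>140)&(im[...,0]-im[...,2]>8)).astype(np.uint8); w[:150]=0;w[235:]=0;w[:,330:]=0;w[:,170:]*=1
    n,_,st,c=cv2.connectedComponentsWithStats(w)
    for i in range(1,n):
        if st[i,4]>120: print('lid',st[i],rc(*c[i],.08))
E
python3 - <<'E'
from h import *
import pickle;f=pickle.load(open('w4.pkl','rb'));s=.64
p=ray(f,406*s,172*s,.08);t=r.sense()['eef_pos'];yaw=.172;Rm=np.array([[np.cos(yaw),-np.sin(yaw)],[np.sin(yaw),np.cos(yaw)]]);o=np.array([.5966,.0137])
print(p,'jar rail',Rm.T@(p[:2]-o),'tcp rail',Rm.T@(t[:2]-o))
jaw()
E
```

```text
[4.52859612e-01 1.81399948e-05 8.00000000e-02] jar rail [-0.14396111  0.01112165] tcp rail [-0.21188799  0.01141844]
pad 64 [ 0.0047 -0.0795]
lid [183 177  22  26 321] [-0.042  0.158]
lid [209 179  20  20 301] [-0.0432  0.0877]
lid [215 217  15  18 184] [-0.1498  0.0909]
lid [230 223  51  12 329] [-0.1713  0.0202]
```

```bash
python3 - <<'E'
from h import *
import pickle;f=pickle.load(open('w4.pkl','rb'));s=.64
print(ray(f,405*s,392*s,0))
E
```

```text
[ 0.31516076 -0.02397074  0.        ]
```

Request:
move_arm(
  motion=[
    [40, [0, 0, 15], [0, 0, 0]],
    [40, [0, 0, 30], [0, 0, 0]],
    [40, [0, 0, 45], [0, 0, 0]],
    [40, [0, 0, 60], [0, 0, 0]],
    [40, [0, 0, 60], [0, 0, 0]],
    [40, [0, 0, 60], [0, 0, 0]],
    [40, [0, 0, 60], [0, 0, 0]],
    [40, [0, 0, 60], [0, 0, 0]],
  ],
)

```text
clock: 7.68
eef_pos: [0.3861, -0.0114, 0.0915]
orientation: [0.0, 0.996, 0.086, 0.001]
wrist_force: [-0.4, 0.2, 0.1]
finger_gap: 0.0402
finger_force: 0.0
```

Request:
move_arm(
  motion=[
    [40, [0, 0, 20], [0, 0, 0]],
    [40, [0, 0, 40], [0, 0, 0]],
    [40, [0, 0, 50], [0, 0, 0]],
    [40, [10, 0, 51], [0, 0, 0]],
    [40, [18, 0, 51], [0, 0, 0]],
    [40, [22, 0, 51], [0, 0, 0]],
    [40, [26, 0, 51], [0, 0, 0]],
    [40, [30, 0, 51], [0, 0, 0]],
  ],
)

```text
clock: 8.35
eef_pos: [0.4161, -0.0061, 0.0403]
orientation: [0.0, 0.996, 0.086, 0.0]
wrist_force: [-2.6, -0.5, 1.1]
finger_gap: 0.04
finger_force: 0.0
```

Request:
move_arm(
  motion=[
    [40, [4, 0, 0], [0, 0, 0]],
    [40, [9, 0, 0], [0, 0, 0]],
    [40, [14, 1, 0], [0, 0, 0]],
    [40, [19, 2, 0], [0, 0, 0]],
    [40, [24, 2, 0], [0, 0, 0]],
    [40, [29, 3, 0], [0, 0, 0]],
    [40, [34, 3, 0], [0, 0, 0]],
    [40, [39, 4, 0], [0, 0, 0]],
  ],
)

```text
clock: 9.02
eef_pos: [0.4548, -0.0033, 0.0396]
orientation: [-0.0, 0.996, 0.086, -0.0]
wrist_force: [-1.7, -0.3, 1.1]
finger_gap: 0.0402
finger_force: 0.0
```

```bash
python3 - <<'E'
from h import *
import pickle
f=grab('wrist');pickle.dump(f,open('w5.pkl','wb'))
cv2.imwrite('pics/w5.png',cv2.resize(f['img'][...,::-1],(800,600),interpolation=cv2.INTER_CUBIC))
s=r.sense();print(s['eef_pos'],s['wrist_force'],s['finger_gap'])
E
```

```text
[ 0.45557368 -0.0034609   0.03967959] [-1.549984   -0.42629127  0.59963715] 0.03998881181818195
```

View pics/w5.png

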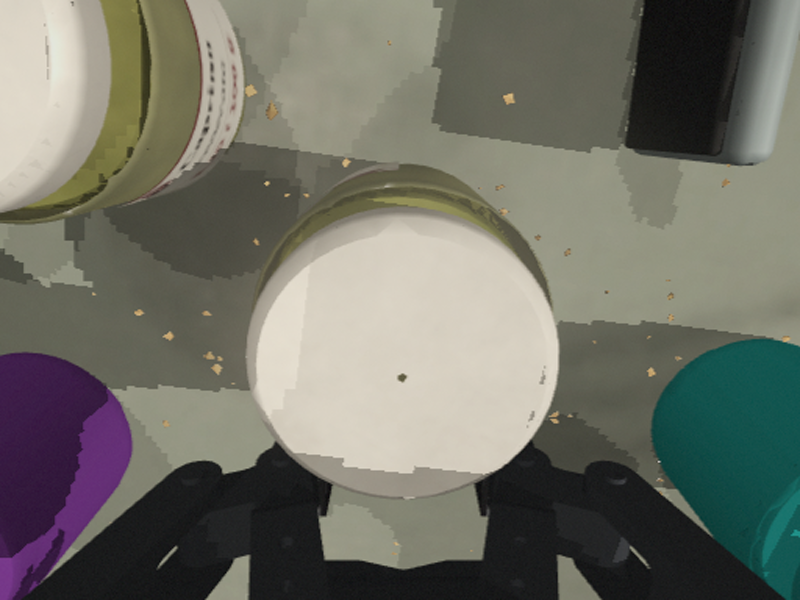

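Request:
move_arm(
  motion=[
    [40, [6, 0, 0], [0, 0, 0]],
    [40, [12, 1, 0], [0, 0, 0]],
    [40, [18, 1, 0], [0, 0, 0]],
    [40, [24, 2, 0], [0, 0, 0]],
    [40, [30, 2, 0], [0, 0, 0]],
    [40, [36, 2, 0], [0, 0, 0]],
    [40, [42, 2, 0], [0, 0, 0]],
    [40, [47, 2, 0], [0, 0, 0]],
  ],
)

```text
clock: 9.73
eef_pos: [0.5016, 0.0028, 0.0396]
orientation: [-0.0, 0.996, 0.086, 0.0]
wrist_force: [-1.4, -0.7, 0.9]
finger_gap: 0.04
finger_force: 0.0
```

Request:
move_arm(
  motion=[
    [40, [2, 0, 0], [0, 0, 0]],
    [40, [4, 0, 0], [0, 0, 0]],
    [40, [5, 0, 0], [0, 0, 0]],
    [40, [6, 0, 0], [0, 0, 0]],
    [40, [7, 0, 0], [0, 0, 0]],
    [40, [8, 0, 0], [0, 0, 0]],
    [40, [9, 0, 0], [0, 0, 0]],
    [40, [9, 0, 0], [0, 0, 0]],
  ],
)

```text
clock: 10.4
eef_pos: [0.51, 0.0042, 0.0397]
orientation: [-0.0, 0.996, 0.086, 0.0]
wrist_force: [-1.0, -0.6, 0.3]
finger_gap: 0.0399
finger_force: 0.0
```

Request:
move_arm(
  motion=[
    [40, [1, 0, 0], [0, 0, 0]],
    [40, [2, 0, 0], [0, 0, 0]],
    [40, [3, 0, 0], [0, 0, 0]],
    [40, [4, 0, 0], [0, 0, 0]],
    [40, [5, 0, 0], [0, 0, 0]],
    [40, [5, 0, 0], [0, 0, 0]],
    [40, [5, 0, 0], [0, 0, 0]],
    [40, [5, 0, 0], [0, 0, 0]],
  ],
)

```text
clock: 11.07
eef_pos: [0.5147, 0.0051, 0.0396]
orientation: [-0.0, 0.996, 0.086, -0.0]
wrist_force: [-0.7, -1.3, 0.3]
finger_gap: 0.0399
finger_force: 0.0
```

Request:
move_arm(
  motion=[
    [40, [0.5, 0, 0], [0, 0, 0]],
    [40, [1, 0, 0], [0, 0, 0]],
    [40, [1.5, 0, 0], [0, 0, 0]],
    [40, [2, 0, 0], [0, 0, 0]],
    [40, [2.5, 0, 0], [0, 0, 0]],
    [40, [3, 0, 0], [0, 0, 0]],
    [40, [3, 0, 0], [0, 0, 0]],
    [40, [3, 0, 0], [0, 0, 0]],
  ],
)

```text
clock: 11.73
eef_pos: [0.5168, 0.0055, 0.0396]
orientation: [-0.0, 0.996, 0.086, -0.001]
wrist_force: [-13.0, -3.2, 9.8]
finger_gap: 0.0399
finger_force: 0.0
```

```bash
python3 - <<'E'
from h import *
import pickle
f=grab('wrist');pickle.dump(f,open('w6.pkl','wb'))
cv2.imwrite('pics/w6.png',cv2.resize(f['img'][...,::-1],(800,600),interpolation=cv2.INTER_CUBIC))
s=r.sense();print(s['eef_pos'],s['wrist_force'],s['finger_gap'])
E
```

```text
[0.51678895 0.0054908  0.03964383] [-13.75006447  -2.04324994  10.53464525] 0.040128921132708745
```

View pics/w6.png

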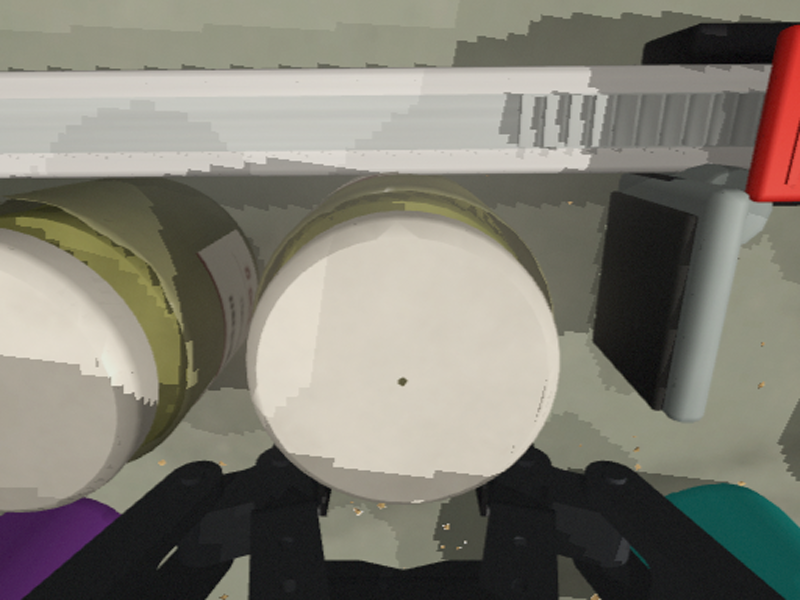

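The jar is against the bar, between row jar 2 on the left and the jaw's black rubber face at (600–690, 190–400). Next I back off, lift, and go round behind the jaw.

Request:
move_arm(
  motion=[
    [40, [-3, 0, 0], [0, 0, 0]],
    [40, [-15, 0, 0], [0, 0, 0]],
    [40, [-40, 0, 0], [0, 0, 0]],
    [40, [-50, 0, -20], [0, 0, 0]],
    [40, [-50, 0, -55], [0, 0, 0]],
    [0, [-50, 0, -90], [0, 0, 0]],
    [0, [-40, 30, -110], [0, 0, 0]],
    [0, [-20, 60, -110], [0, 0, 0]],
  ],
)

```text
clock: 12.45
eef_pos: [0.5095, -0.0574, 0.1551]
orientation: [0.001, 0.996, 0.087, 0.004]
wrist_force: [0.5, 0.6, 1.6]
finger_gap: 0.004
finger_force: 0.0
```

Request:
move_arm(
  motion=[
    [0, [20, 25, 0], [0, 0, 0]],
    [0, [45, 50, 0], [0, 0, 0]],
    [0, [70, 75, 0], [0, 0, 0]],
    [0, [95, 100, 0], [0, 0, 0]],
    [0, [104, 124, 0], [0, 0, 0]],
    [0, [104, 124, 0], [0, 0, 0]],
    [0, [104, 124, 0], [0, 0, 0]],
    [0, [104, 124, 0], [0, 0, 0]],
  ],
)

```text
clock: 13.12
eef_pos: [0.6316, -0.161, 0.1493]
orientation: [-0.0, 0.996, 0.086, -0.0]
wrist_force: [0.2, 0.9, -0.5]
finger_gap: 0.0
finger_force: 0.0
```

```bash
python3 - <<'E'
from h import *
import pickle
f=grab('wrist');pickle.dump(f,open('w7.pkl','wb'))
cv2.imwrite('pics/w7.png',cv2.resize(f['img'][...,::-1],(800,600),interpolation=cv2.INTER_CUBIC))
s=r.sense();print(s['eef_pos'],s['wrist_force'],s['finger_gap'])
jaw()
E
```

```text
[ 0.63152006 -0.16072341  0.14958362] [-0.71336107  0.1419519   0.50341873] 9.706483240913459e-05
pad 12 [-0.0022 -0.0748]
lid [273 150  23  34 377] [-0.0048 -0.1037]
lid [298 172  32  28 382] [-0.074 -0.189]
lid [210 182  18  16 197] [-0.0442  0.0871]
lid [ 293  195   37   40 1104] [-0.1629 -0.1653]
```

View pics/w7.png

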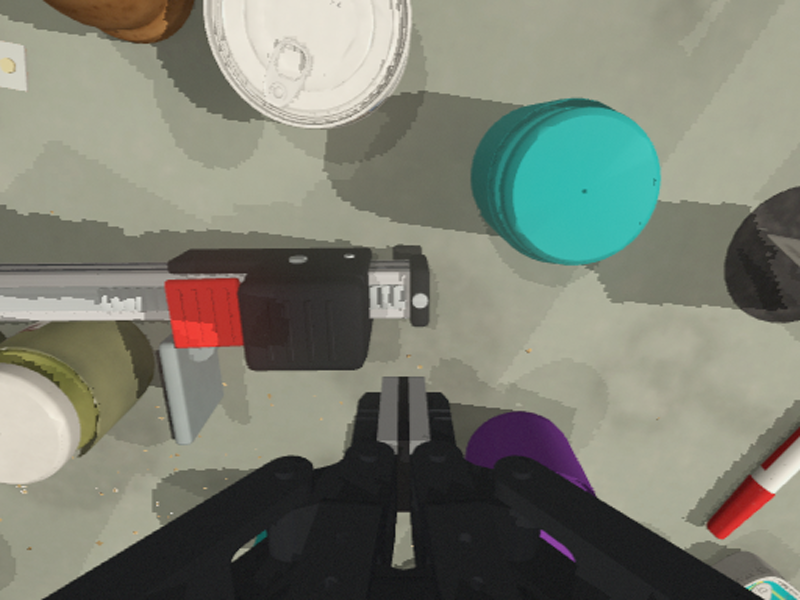

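The hump's back edge is at (370,315) and the bar's end block is at (410–428, 255–325) with a knob at (420,300). The fingertips are at (403,378).

```bash
python3 - <<'E'
from h import *
import pickle;f=pickle.load(open('w7.pkl','rb'));s=.64
t=r.sense()['eef_pos'];yaw=.172;Rm=np.array([[np.cos(yaw),-np.sin(yaw)],[np.sin(yaw),np.cos(yaw)]]);o=np.array([.5966,.0137])
for u,v,z in [(370,315,.073),(370,315,.06),(243,320,.076),(203,314,.059),(370,272,.073),(368,370,.073),(410,300,.04),(428,300,.04)]:
  p=ray(f,u*s,v*s,z); print(u,z,Rm.T@(p-[*o,0])[:2])
print('tcp',Rm.T@(t[:2]-o))
E
```

```text
370 0.073 [ 0.0122901  -0.16306656]
370 0.06 [ 0.00733172 -0.1621324 ]
243 0.076 [ 0.01114719 -0.10929374]
203 0.059 [ 0.00741952 -0.08532725]
370 0.073 [ 0.03146667 -0.16348308]
368 0.073 [-0.0139953  -0.16160203]
410 0.04 [ 0.00765547 -0.18067837]
428 0.04 [ 0.00765767 -0.1895917 ]
tcp [ 0.00462049 -0.17768596]
```

Request:
move_arm(
  motion=[
    [0, [3, 7, 10], [0, 0, 0]],
    [0, [3, 7, 30], [0, 0, 0]],
    [0, [3, 7, 50], [0, 0, 0]],
    [0, [3, 7, 62], [0, 0, 0]],
    [0, [3, 7, 68], [0, 0, 0]],
    [0, [3, 7, 73], [0, 0, 0]],
    [0, [3, 7, 78], [0, 0, 0]],
    [0, [3, 7, 78], [0, 0, 0]],
  ],
)

```text
clock: 13.88
eef_pos: [0.6361, -0.1677, 0.0713]
orientation: [-0.0, 0.996, 0.086, -0.0]
wrist_force: [0.1, -0.1, -0.0]
finger_gap: -0.0002
finger_force: 0.0
```

Request:
move_arm(
  motion=[
    [0, [0, -3, 0], [0, 0, 0]],
    [0, [0, -6, 0], [0, 0, 0]],
    [0, [0, -9, 0], [0, 0, 0]],
    [0, [0, -12, 0], [0, 0, 0]],
    [0, [0, -15, 0], [0, 0, 0]],
    [0, [0, -18, 0], [0, 0, 0]],
    [0, [0, -21, 0], [0, 0, 0]],
    [0, [0, -24, 0], [0, 0, 0]],
  ],
)

```text
clock: 14.55
eef_pos: [0.6322, -0.1441, 0.072]
orientation: [0.0, 0.996, 0.086, 0.0]
wrist_force: [0.9, -5.8, 3.5]
finger_gap: -0.0002
finger_force: 2.9
```

Request:
move_arm(
  motion=[
    [0, [0, -2, 0], [0, 0, 0]],
    [0, [0, -4, 0], [0, 0, 0]],
    [0, [0, -6, 0], [0, 0, 0]],
    [0, [0, -8, 0], [0, 0, 0]],
    [0, [0, -10, 0], [0, 0, 0]],
    [0, [0, -12, 0], [0, 0, 0]],
    [0, [0, -13, 0], [0, 0, 0]],
    [0, [0, -14, 0], [0, 0, 0]],
  ],
)

```text
clock: 15.22
eef_pos: [0.6296, -0.1301, 0.0716]
orientation: [-0.0, 0.996, 0.086, -0.0]
wrist_force: [0.9, -4.5, 2.1]
finger_gap: -0.0002
finger_force: 2.0
```

```bash
python3 - <<'E'
from h import *
s=r.sense();print(s['eef_pos'],s['wrist_force'])
E
```

```text
[ 0.62956322 -0.13009451  0.07156623] [ 0.8737188  -4.50234423  2.07754864]
```

Request:
move_arm(
  motion=[
    [0, [0, -1.5, 0], [0, 0, 0]],
    [0, [0, -3, 0], [0, 0, 0]],
    [0, [0, -4.5, 0], [0, 0, 0]],
    [0, [0, -6, 0], [0, 0, 0]],
    [0, [0, -7, 0], [0, 0, 0]],
    [0, [0, -8, 0], [0, 0, 0]],
    [0, [0, -9, 0], [0, 0, 0]],
    [0, [0, -10, 0], [0, 0, 0]],
  ],
)

```text
clock: 15.88
eef_pos: [0.6279, -0.1206, 0.0716]
orientation: [0.0, 0.996, 0.086, -0.0]
wrist_force: [0.1, -6.2, 1.2]
finger_gap: -0.0004
finger_force: 3.4
```

Request:
move_arm(
  motion=[
    [0, [0, -0.5, 0], [0, 0, 0]],
    [0, [0, -1, 0], [0, 0, 0]],
    [0, [0, -1.5, 0], [0, 0, 0]],
    [0, [0, -2, 0], [0, 0, 0]],
    [0, [0, -2.5, 0], [0, 0, 0]],
    [0, [0, -3, 0], [0, 0, 0]],
    [0, [0, -3.5, 0], [0, 0, 0]],
    [0, [0, -4, 0], [0, 0, 0]],
  ],
)

```text
clock: 16.55
eef_pos: [0.6271, -0.1165, 0.0715]
orientation: [0.0, 0.996, 0.086, -0.0]
wrist_force: [-0.1, -4.8, 1.9]
finger_gap: 0.0002
finger_force: 2.9
```

```bash
python3 - <<'E'
from h import *
import pickle
f=grab('wrist');pickle.dump(f,open('w8.pkl','wb'))
K,_,_=cam(f); im=f['img'].astype(int)
red=(im[...,0]>150)&(im[...,1]<70)&(im[...,2]<70); v,u=np.nonzero(red&(np.arange(512)<256)); 
yaw=.172;Rm=np.array([[np.cos(yaw),-np.sin(yaw)],[np.sin(yaw),np.cos(yaw)]]);o=np.array([.5966,.0137])
print(len(u),u.min(),u.max(),v.min(),v.max(),Rm.T@(ray(f,u.mean(),v.mean(),.059)[:2]-o))
s=r.sense();print(s['eef_pos'],s['wrist_force']); jaw()
E
```

```text
3318 40 109 231 292 [ 0.00903683 -0.04368502]
[ 0.6270986  -0.11645441  0.07155126] [ 1.08790863 -5.78077965  2.23237834]
pad 0 
lid [235 150  40  44 636] [-0.0194 -0.0228]
lid [318 171  12  45 277] [-0.116  -0.2049]
lid [273 176  47  26 435] [-0.0763 -0.1396]
lid [213 183  16  15 133] [-0.0509  0.0805]
lid [ 274  195   39   40 1047] [-0.1573 -0.1157]
```

Request:
move_arm(
  motion=[
    [0, [0, -0.5, 0], [0, 0, 0]],
    [0, [0, -1, 0], [0, 0, 0]],
    [0, [0, -1.5, 0], [0, 0, 0]],
    [0, [0, -2, 0], [0, 0, 0]],
    [0, [0, -2, 0], [0, 0, 0]],
    [0, [0, -2, 0], [0, 0, 0]],
    [0, [0, -2, 0], [0, 0, 0]],
    [0, [0, -2, 0], [0, 0, 0]],
  ],
)

```text
clock: 17.32
eef_pos: [0.6268, -0.1146, 0.0716]
orientation: [0.0, 0.996, 0.086, -0.0]
wrist_force: [0.5, -6.6, 2.8]
finger_gap: -0.0
finger_force: 2.9
```

Request:
move_arm(
  motion=[
    [0, [0, -0.5, 0], [0, 0, 0]],
    [0, [0, -1, 0], [0, 0, 0]],
    [0, [0, -1.5, 0], [0, 0, 0]],
    [0, [0, -2, 0], [0, 0, 0]],
    [0, [0, -2, 0], [0, 0, 0]],
    [0, [0, -2, 0], [0, 0, 0]],
    [0, [0, -2, 0], [0, 0, 0]],
    [0, [0, -2, 0], [0, 0, 0]],
  ],
)

```text
clock: 17.98
eef_pos: [0.6264, -0.1127, 0.0716]
orientation: [0.0, 0.996, 0.086, -0.0]
wrist_force: [0.5, -7.2, 2.5]
finger_gap: 0.0
finger_force: 3.3
```

Request:
move_arm(
  motion=[
    [0, [0, -0.5, 0], [0, 0, 0]],
    [0, [0, -1, 0], [0, 0, 0]],
    [0, [0, -1.5, 0], [0, 0, 0]],
    [0, [0, -2, 0], [0, 0, 0]],
    [0, [0, -2, 0], [0, 0, 0]],
    [0, [0, -2, 0], [0, 0, 0]],
    [0, [0, -2, 0], [0, 0, 0]],
    [0, [0, -2, 0], [0, 0, 0]],
  ],
)

```text
clock: 18.65
eef_pos: [0.6262, -0.1117, 0.0716]
orientation: [0.001, 0.996, 0.086, 0.0]
wrist_force: [1.4, -12.7, 0.5]
finger_gap: -0.0001
finger_force: 6.9
```

```bash
python3 - <<'E'
from h import *
s=r.sense();print(s['eef_pos'],s['wrist_force'])
for n in ('scene',):
    a=grab(n); im=a['img'].astype(int)
    w=((im.min(-1)>130)&(im[...,0]-im[...,2]>0)&(im[...,0]-im[...,2]<60)).astype(np.uint8)
    k=w[180:225,185:300]; 
    nn,_,st,c=cv2.connectedComponentsWithStats(k)
    yaw=.172;Rm=np.array([[np.cos(yaw),-np.sin(yaw)],[np.sin(yaw),np.cos(yaw)]]);o=np.array([.5966,.0137])
    for i in range(1,nn):
        if st[i,4]>30: print(st[i]+[185,180,0,0,0],Rm.T@(ray(a,c[i][0]+185,c[i][1]+180,.078)[:2]-o))
E
```

```text
[ 0.62624281 -0.11165872  0.07160873] [  1.42067138 -12.7075139    0.49064707]
[232 183  17  10 128] [-0.04461278  0.02394963]
[222 191  13  11 104] [-0.04925953  0.08611747]
```

Request:
move_arm(
  motion=[
    [0, [0, -0.5, 0], [0, 0, 0]],
    [0, [0, -1, 0], [0, 0, 0]],
    [0, [0, -1.5, 0], [0, 0, 0]],
    [0, [0, -1.5, 0], [0, 0, 0]],
    [0, [0, -1.5, 0], [0, 0, 0]],
    [0, [0, -1.5, 0], [0, 0, 0]],
    [0, [0, -1.5, 0], [0, 0, 0]],
    [0, [0, -1.5, 0], [0, 0, 0]],
  ],
)

```text
clock: 19.37
eef_pos: [0.6262, -0.1114, 0.0717]
orientation: [0.002, 0.996, 0.085, 0.0]
wrist_force: [3.7, -22.7, -1.6]
finger_gap: 0.0001
finger_force: 11.7
```

Request:
move_arm(
  motion=[
    [0, [0, 2, 0], [0, 0, 0]],
    [0, [0, 6, 0], [0, 0, 0]],
    [0, [0, 12, -5], [0, 0, 0]],
    [0, [0, 18, -35], [0, 0, 0]],
    [0, [0, 20, -70], [0, 0, 0]],
    [0, [-20, 40, -100], [0, 0, 0]],
    [0, [-50, 60, -120], [0, 0, 0]],
    [0, [-80, 80, -130], [0, 0, 0]],
  ],
)

```text
clock: 20.03
eef_pos: [0.5607, -0.2022, 0.2048]
orientation: [0.001, 0.996, 0.087, 0.001]
wrist_force: [0.5, -1.2, 1.1]
finger_gap: -0.0001
finger_force: 0.0
```

Request:
move_arm(
  motion=[
    [0, [-30, 25, 0], [0, 0, 0]],
    [0, [-60, 50, 0], [0, 0, 0]],
    [0, [-90, 75, 0], [0, 0, 0]],
    [0, [-120, 100, 0], [0, 0, 0]],
    [0, [-150, 120, 0], [0, 0, 0]],
    [0, [-160, 130, 0], [0, 0, 0]],
    [0, [-160, 130, 0], [0, 0, 0]],
    [0, [-160, 130, 0], [0, 0, 0]],
  ],
)

```text
clock: 20.7
eef_pos: [0.425, -0.3574, 0.2018]
orientation: [-0.0, 0.996, 0.085, 0.0]
wrist_force: [0.5, 0.5, 0.1]
finger_gap: -0.0003
finger_force: 0.0
```

```bash
python3 - <<'E'
from h import *
s=r.sense();print(s['eef_pos'],s['wrist_force']);jaw()
E
```

```text
[ 0.42503151 -0.35742871  0.2017799 ] [0.54165106 0.4638402  0.08631372]
pad 78 [ 0.0044 -0.0344]
lid [183 173  32  31 398] [-0.0363  0.1572]
lid [232 174  19  21 294] [-0.0413  0.0223]
lid [208 178  20  22 323] [-0.0429  0.0908]
```

```bash
python3 -c "
from h import *
print(ticket.close_job())"
```

```text
the job is handed in; nothing more can be done
None
```

The new jar is in the row against the bar and the jaw is pushed up snug with the arm clear; the last camera check put the three jars about 68 mm apart, and I handed the job in at about 21 s without seeing a verdict.

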